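# Level the warming shelf on the bakery packing bench

## Robot

A 6-joint arm with a two-finger parallel gripper is mounted at the origin on the work surface. World frame = base frame: x ahead of the robot, y to its left, z up, the work surface at z = 0. Lengths are in m, angles in degrees, forces in N, time in s.
With the tool pointing down it reaches from about 0.375 to 0.9 m from the base axis. Payload 3.1 kg.
Tool frame: the origin (TCP) lies at the very end of the fingers, on their centre line; the grasp point (between the pads) lies 19 mm behind it; z points along the fingers, y is the direction in which the jaws open and shut (so a half turn about z gives the same grasp; the last joint's range is limited). The gripper opens to 87 mm and grips with 3 to 60 N. Pads are 19 mm wide; open, the fingers measure 117 mm over their backs; the gripper's body (75 mm by 190 mm) begins 51 mm behind the grasp point.
Start: joints at [-79.498, 30.224, 82.088, -0, 67.689, -10.227], TCP at [0.221, -0.585, 0.223] pointing down, gripper open.
Joint ranges: [-176.69, 176.69], [-43.24, 126.21], [12.49, 139.97], [-82, 262], [0, 151.66], [-163.58, 163.58]. Speed limits (degrees/s): [159.86, 159.86, 180, 180, 180, 180].

## Interface

Orientations are given as a 3x3 rotation matrix whose columns are the frame's x, y, z axes.
In Python, from rig import readout, capture, camera_model, bot, spot_in, regions_of gives the robot as it stands.
- The arm moves only by the tool send_rows, never from a script. Its argument "moves" is a list that holds one entry, the list of rows, each a list of 7 numbers: the turn, a rotation vector about the tool's x, y, z in degrees, then the shift along the tool's x, y, z in cm, then the opening, from -1 (shut) to 1 (fully open). A call has exactly 5 rows; each row shifts and turns the commanded pose from where the row before left it, along the tool's axes as they then stand; what a row does not reach is not made up. A row lasts 1/10 s, in which the tool goes at most 50 mm and 8.59 degrees, less where a joint would pass 70% of its speed; a pose out of reach is approached as far as the arm can. A call with a gripper value outside its range is refused whole. The fingers move at their own pace and stop on an object; the grip force is fixed at half the most. Time passes only in rows, so rows that do not move let the fingers close, or fill a call up. It gives the time, the measured TCP pose, the force and the opening at its end, in the units of the state.
- readout.read_state(): the state, without advancing time (a new reading comes with each control period).
- capture(name): name is "side" or "top" or "wrist"; returns the picture (480x640x3 uint8, blue, green, red); there is no depth.
- camera_model(name): a dict with "camera_matrix" (3x3 intrinsics, pixels), "pose" (4x4, takes a point from camera to world coordinates). Camera axes: x right, y up, looking along -z (the intrinsics and any distortion apply to the point x, -y, -z); pixel columns grow to the right and rows downward; lengths in m; the calibration is good to about 2 mm. A picture is of the moment at which its call begins: read the wrist's pose just before it. camera_model takes no time and is no camera call; for the wrist camera it gives the pose at the moment of the call.
- bot.hand_in(): hands the job in, once; it reports no verdict.
Trained networks look in the newest picture that a camera, given by its name, has taken for a name from the list of things; names that differ only in an ending like _2 or _b are one class to them, and where a whole thing is asked for, a point or a joint stands for the part that bears it (a point fixed in the world has none). Each returns a list of dicts, best first, with "p" (0 to 1); they miss things now and then, are a little off and sometimes report something else, mostly with a low value. They report only what shows in the picture. A call takes as long as a camera call. They do not tell look-alikes from the thing itself.
- spot_in(camera, thing): "location" ([x, y, z] in m, in world coordinates, good to about 4 mm: the middle of the surface that is visible of it).
- regions_of(camera, thing): "mask" (480x640 bool, what is visible of it).
The state is a dict: "time_s": time; "joint_positions": joint angles; "qvel": joint speeds; "tau": joint torques, N m; "position": TCP position; "tcp_rot": TCP orientation; "force": force on the tool from outside, world axes, zero at the start; "moment": the same for the moment, N m; "opening": opening from 0.0 (shut) to 1.0 (fully open).
Only numpy, scipy, OpenCV 4.12 (cv2) and the standard library are available. Lean on these libraries where they do the work, as an engineer would, in place of code of your own. Each camera call takes 0.05 s, during which the arm holds its last target. There are 200 camera calls.

## Task

First turn the thermostat knob fully anticlockwise to its end stop, so that the heat is off. Then level the small warming shelf by turning its red levelling-foot knob until the bubble stands midway between the two black lines, judged with the spirit level pressed flat onto the shelf by its blue pad. Finish while still pressing the blue pad down firmly with the fingers, level flat and bubble centred, with the red knob let go and the cakes and other things around left where they are.

Things in the scene. Friction and masses are not known exactly. Their poses are not given: they have to be found in the camera images.
- stand: Fixed stand of the warming shelf; origin on the table under its middle, y to the left, yaw varies. Its aluminium shelf plate is 240 (x) by 360 (y) by 12 mm, top about 90 mm up, rims 8 mm above it along the two long edges. The plate tips about a line along x at y = +150 mm, 78 mm up; on the right (x = -60, y = -130 mm) it stands on the levelling foot.
- foot (a joint): Turn (rad) of the red levelling-foot knob, clockwise from above positive, range -0.8 to 3.6; stiff (0.2 N m), stays put. Clockwise raises the shelf's right (-y) side, 0.015 rad of tilt and 4.2 mm at the knob per rad; the bubble runs 12 mm per rad to minus. The level value differs each time: judge by the bubble. The right side starts low: 0.8 to 1.5 rad clockwise are needed.
- foot_grip (a point): Grip point of the red knob on its upright axis, about 135 mm above the table. The knob is a 48 mm disc with an upright bar 46 mm long, 14 mm thick, 34 mm high; the point is 9 mm below the bar's top, 23 mm above the disc. The bar lies along the point's x axis (turning with the knob), its flat sides face the point's y; white mark on the -x half.
- level (a joint): Press of the spirit level (rad) about its clip at the left end: 0 = sprung up, its free right end 5 mm high; 0.0225 = pressed flat on the shelf (end stop). Takes about 2.5 N at the blue pad to start and 8 N to press it flat; it springs up again when let go.
- pad: Blue pad on the free right end of the yellow spirit level: 34 (x) by 44 (y) by 5 mm; origin at the centre of its underside, axes as the level. The level is 220 mm long (y), 28 mm wide, 21 mm high (vial 30 mm), lying on the shelf at stand x = +50 mm, clipped at its left end.
- pad_top (a point): Centre of the top face of the blue pad, the place to press straight down, about 131 mm above the table when the level is sprung up; 4 mm lower when flat. It is about 125 mm from the red knob's axis.
- vial_mid (a point): Middle of the level's green vial, at its top, midway between the two black lines (which are 24 mm apart, centre to centre, along y). Its y axis points along the level to the left (the clip end), the direction in which bubble grows.
- bubble (a joint): Position (m) of the cream-white bubble (19 mm long) along the vial: 0 = midway between the black lines, plus towards the left (clip) end, stops at +-0.030. It floats to the higher end, 0.8 mm per mrad of the level's tilt, settling in 2 s. With the level sprung up it stands 18 mm further to minus than when pressed flat; only the pressed reading is true.
- bubble_top (a point): Top of the bubble, at its middle.
- heater: Fixed white thermostat box, 130 (x) by 110 (y) by 50 mm; origin under its centre on the table. The thermostat knob is at the middle of its top.
- thermostat (a joint): Turn of the black thermostat knob (rad): 0 = fully anticlockwise, at the end stop (heat off), growing clockwise seen from above. Light friction (0.03 N m), stays where it is left. Starts between 0.7 and 1.4.
- thermostat_grip (a point): Grip point of the thermostat knob on its upright axis, 83 mm above the table. The knob is a 48 mm disc with an upright bar 44 mm long, 14 mm thick, 34 mm high; the point is 9 mm below the bar's top, 23 mm above the disc. The bar lies along the point's x axis (turning with the knob), its flat sides face the point's y axis.
- cake_c: Loose ring cake in a clear dome on a black base, 210 mm across, 92 mm high; origin under its centre. Bystander to the left of the shelf.
- jar: Loose closed jar, 72 mm across, 100 mm high, origin under its centre; bystander behind the thermostat box.
- label_roll: Loose roll of blank labels, 90 mm across, 40 mm high, lying flat, origin under its centre; bystander.
- mug: Loose blue mug, 80 mm across, 90 mm high, origin under its centre; bystander at the left.
- spatula: Loose spatula lying on the table at the left; bystander.
Things that resemble listed ones, but are neither listed nor needed, are in the scene too. What is shaped like the heater but green or pink is not meant.

How it is judged (in metres and radians):
On the way, in this order (a step that is already met when the one before it is completed fails the run):
1. the thermostat knob is turned fully anticlockwise, to within 0.1 rad of its end stop (value of joint thermostat below 0.1 rad), for 0.2 s.
2. after that, the shelf is brought level with the foot knob (within 0.009 rad) (angle between foot_grip's own z axis and vertical below 0.009 rad), for 0.2 s.
At the end, for the whole second after the job is handed in: Thermostat within 0.1 rad of its stop; fingers pressing the blue pad with 3 to 40 N, level flat on the shelf (joint above 0.019 of 0.0225 rad); bubble within 4 mm of midway between the lines; hand over 50 mm away from the red knob's grip point; all through the last second (value of joint thermostat below 0.1 rad and value of joint level above 0.019 rad and value of joint bubble between -0.004 and 0.004 m and contact force between the fingers and pad between 3 and 40 N and distance between the grasp point and foot_grip above 0.05 m); the arm keeps its last pose, push and grip.
It fails at once if the cake on the left, the jar, the label roll, the mug or the spatula is moved by more than 30 mm (distance of any of cake_c, jar, label_roll, mug, spatula from where it was at the start of the episode above 0.03 m).
It also fails if it takes over 70 s, if anything falls off the work surface, if the arm or the gripper's body presses on something with over 40 N, if the wrist force passes 120 N, or if a joint passes its speed limit or range.

## Working session

There is one attempt and no reset: what is moved stays moved. The work goes in short steps, Python scripts to look and compute and a tool call to move; the robot and the scene stay as the last step left them, time stands still between calls to the robot, and variables do not carry over. Pictures are saved under pics/ and viewed, about 8 in all and at most 12, crops included, and the job is handed in when it is done.

Besides the shell and the picture viewer there is one more tool, called after "Call:" by a JSON object that holds its "method" and its "body". send_rows: Moves the arm, as the interface text tells. Its arguments: {"type":"object","properties":{"moves":{"type":"array","items":{"type":"array","items":{"type":"array","items":{"type":"number"}}}}},"required":["moves"]}

```bash
mkdir -p pics; ls; cat > h.py <<'E'
import numpy as np, cv2
from rig import readout, capture, camera_model, bot, spot_in, regions_of
def proj(cam,P):
    m=camera_model(cam);T=np.linalg.inv(m["pose"]);p=T[:3,:3]@np.array(P)+T[:3,3]
    q=m["camera_matrix"]@np.array([p[0],-p[1],-p[2]]);return q[:2]/q[2]
def ray(cam,u,v,z,m=None):
    m=m or camera_model(cam);d=np.linalg.inv(m["camera_matrix"])@np.array([u,v,1.]);d=m["pose"][:3,:3]@np.array([d[0],-d[1],-d[2]])
    o=m["pose"][:3,3];return o+d*(z-o[2])/d[2]
E
python3 - <<'E'
from h import *
a=capture("top");cv2.imwrite("pics/top.png",a)
for t in ["thermostat_grip","heater","foot_grip","pad_top","vial_mid","bubble_top","stand","jar","label_roll"]:
    for r in spot_in("top",t)[:3]: print(t,np.round(r["location"],3),round(r["p"],2))
m=camera_model("top");print(m)
s=readout.read_state();print(s["position"],s["tcp_rot"],s["time_s"])
E
```

```text
pics
thermostat_grip [ 0.248 -0.274  0.062] 0.8
thermostat_grip [ 0.466 -0.281  0.059] 0.78
thermostat_grip [ 0.449 -0.465  0.067] 0.75
heater [ 0.447 -0.458  0.054] 0.93
heater [ 0.464 -0.278  0.051] 0.79
heater [ 0.266 -0.268  0.051] 0.74
foot_grip [ 0.439 -0.075  0.091] 0.63
foot_grip [0.523 0.044 0.091] 0.56
pad_top [ 0.564 -0.048  0.118] 0.73
vial_mid [0.572 0.027 0.116] 0.89
stand [0.524 0.048 0.088] 0.56
jar [ 0.625 -0.397  0.1  ] 0.67
jar [ 0.562 -0.045  0.116] 0.42
label_roll [ 0.733 -0.298  0.041] 0.88
label_roll [0.574 0.028 0.113] 0.54
{'camera_matrix': array([[494.30747139,   0.        , 321.52835476],
       [  0.        , 494.30747139, 236.879755  ],
       [  0.        ,   0.        ,   1.        ]]), 'pose': array([[-1.69590978e-02,  9.99520299e-01, -2.59144891e-02,
         4.39605030e-01],
       [-9.99855435e-01, -1.69851158e-02, -7.84189145e-04,
         2.62682100e-02],
       [-1.22397357e-03,  2.58974436e-02,  9.99663856e-01,
         1.48119191e+00],
       [ 0.00000000e+00,  0.00000000e+00,  0.00000000e+00,
         1.00000000e+00]])}
[ 0.22123508 -0.58450404  0.22253844] [[ 9.35245569e-01  3.53999610e-01 -4.62097084e-05]
 [ 3.53999610e-01 -9.35245570e-01 -5.12091353e-06]
 [-4.50302265e-05 -1.15689071e-05 -9.99999999e-01]] 0.5
```

View pics/top.png

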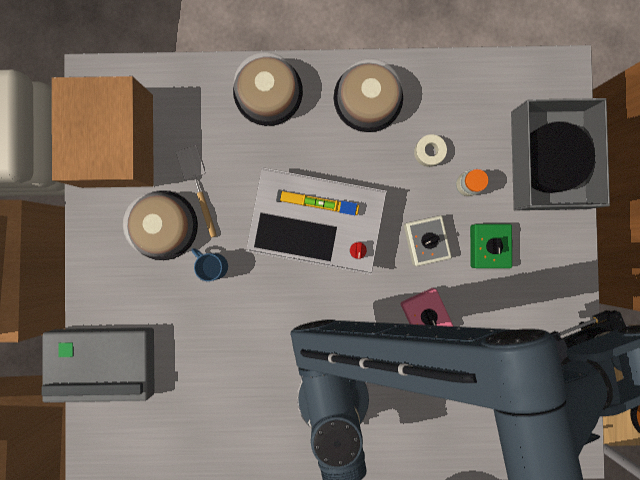

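The white heater is at about (430,240), with look-alikes in green at (492,245) and pink at (428,310). The red knob is at (358,250), the pad at (349,208) and the vial at (320,202). Next I'll zoom in for the bar angles.

```bash
python3 - <<'E'
from h import *
a=cv2.imread("pics/top.png")
c=cv2.resize(a[210:270,400:460],None,fx=9,fy=9,interpolation=cv2.INTER_CUBIC)[:540,:400+140]
d=cv2.resize(a[225:270,335:380],None,fx=5.6,fy=12,interpolation=cv2.INTER_CUBIC)[:540]
d=cv2.resize(a[228:273,336:381],(250,250),interpolation=cv2.INTER_CUBIC);d=np.vstack([d,np.zeros((290,250,3),np.uint8)])
cv2.imwrite("pics/c1.png",np.hstack([c,d]))
# bar tops: project known centers at height
for n,P in dict(th=[.465,-.28,.092],foot=[.44,-.075,.144]).items(): print(n,proj("top",P))
b=a[222:258,412:448].astype(int).max(2)
for z,(u,v) in {.083:(430,240),.135:(358.5,249.5),.131:(349,208)}.items(): print(z,ray("top",u,v,z))
E
```

```text
th [430.94573989 238.79832844]
foot [359.57513416 248.903948  ]
0.083 [ 0.46181126 -0.27923331  0.083     ]
0.135 [ 0.43843046 -0.07272475  0.135     ]
0.131 [ 0.55236952 -0.04917468  0.131     ]
```

View pics/c1.png

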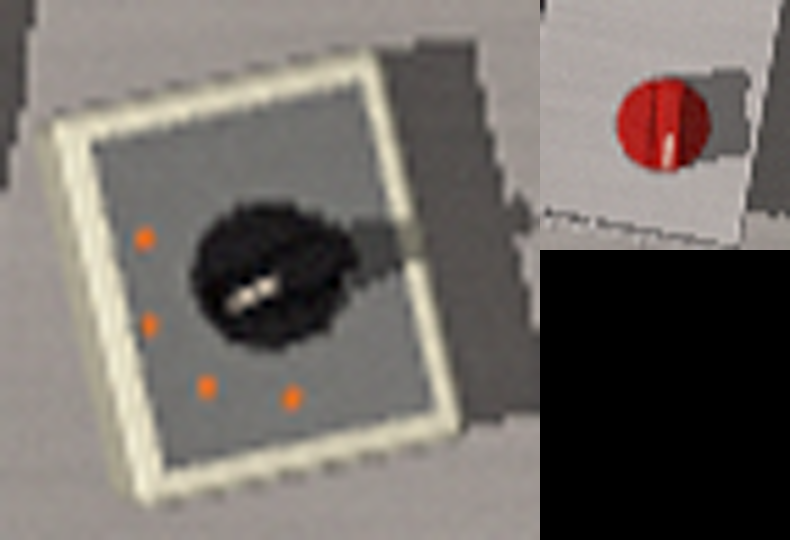

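Call:
{"method": "send_rows", "body": {"moves": [[[0,0,0,3.3,-2,0,1],[0,0,0,3.3,-2,0,1],[0,0,0,3.3,-2,0,1],[0,0,0,3.3,-2,0,1],[0,0,0,3.3,-2,0,1]]]}}

```text
time_s: 1.0
position: [0.3409, -0.4314, 0.2227]
tcp_rot: [[0.935, 0.354, 0.0], [0.354, -0.935, -0.0], [0.0, 0.0, -1.0]]
force: [0.6, -0.5, 0.5]
opening: 1.0
```

Call:
{"method": "send_rows", "body": {"moves": [[[0,0,0,3.3,-2,0,1],[0,0,0,3.3,-2,0,1],[0,0,0,3.3,-2,0,1],[0,0,0,3.3,-2,0,1],[0,0,0,3.3,-2,0,1]]]}}

```text
time_s: 1.5
position: [0.46, -0.2794, 0.2228]
tcp_rot: [[0.935, 0.354, 0.001], [0.354, -0.935, -0.0], [0.0, 0.001, -1.0]]
force: [-0.1, -1.6, -0.6]
opening: 1.0
```

Call:
{"method": "send_rows", "body": {"moves": [[[0,0,-8.5,0,0,0,1],[0,0,-8.5,0,0,0,1],[0,0,-8.5,0,0,0,1],[0,0,-8.5,0,0,0,1],[0,0,-8.5,0,0,0,1]]]}}

```text
time_s: 2.0
position: [0.4592, -0.2806, 0.2227]
tcp_rot: [[0.445, 0.896, 0.0], [0.896, -0.445, -0.0], [-0.0, 0.0, -1.0]]
force: [-0.2, 0.2, 0.4]
opening: 1.003
```

Call:
{"method": "send_rows", "body": {"moves": [[[0,0,-8.5,0,0,0,1],[0,0,-8.5,0,0,0,1],[0,0,-8.5,0,0,0,1],[0,0,-8.5,0,0,0,1],[0,0,-8.5,0,0,0,1]]]}}

```text
time_s: 2.5
position: [0.4591, -0.2807, 0.2227]
tcp_rot: [[-0.277, 0.961, 0.0], [0.961, 0.277, -0.0], [-0.0, 0.0, -1.0]]
force: [-0.0, -0.6, 0.2]
opening: 0.999
```

```bash
python3 - <<'E'
from h import *
s=readout.read_state();print(s["position"],s["tcp_rot"],s["time_s"],s["joint_positions"])
m=camera_model("wrist");a=capture("wrist");cv2.imwrite("pics/w1.png",a);print(m)
t=capture("top");cv2.imwrite("pics/top2.png",t)
for c in ["wrist","top"]:
  for t in ["thermostat_grip","heater","foot_grip","pad_top","vial_mid","bubble_top"]:
    for r in spot_in(c,t)[:2]: print(c,t,np.round(r["location"],3),round(r["p"],2),np.round(proj(c,r["location"])))
E
```

```text
[ 0.45913176 -0.28067567  0.222696  ] [[-2.77007578e-01  9.60867711e-01  2.08321784e-04]
 [ 9.60867698e-01  2.77007621e-01 -2.13704172e-04]
 [-2.63048160e-04  1.40971998e-04 -9.99999955e-01]] 2.5 [-4.33417064e+01  2.35251800e+01  9.45795757e+01 -8.08173723e-04
  6.18781598e+01 -5.94230157e+01]
{'camera_matrix': array([[350.54596197,   0.        , 325.29791528],
       [  0.        , 350.54596197, 238.8304977 ],
       [  0.        ,   0.        ,   1.        ]]), 'pose': array([[ 9.60849389e-01, -2.65059260e-01, -8.06972136e-02,
         4.36755966e-01],
       [ 2.77071101e-01,  9.18942763e-01,  2.80670276e-01,
        -2.03925950e-01],
       [-2.38135395e-04, -2.92040729e-01,  9.56405853e-01,
         3.85357515e-01],
       [ 0.00000000e+00,  0.00000000e+00,  0.00000000e+00,
         1.00000000e+00]])}
wrist thermostat_grip [ 0.252 -0.272  0.057] 0.81 [109. 151.]
wrist thermostat_grip [ 0.443 -0.467  0.075] 0.68 [264. 384.]
wrist heater [ 0.438 -0.471  0.052] 0.95 [262. 371.]
wrist heater [ 0.46  -0.28   0.052] 0.85 [327. 217.]
wrist pad_top [ 0.462 -0.277  0.05 ] 0.66 [329. 215.]
wrist vial_mid [ 0.554 -0.079  0.102] 0.66 [534.   0.]
top thermostat_grip [ 0.464 -0.278  0.061] 0.65 [428. 239.]
top thermostat_grip [0.525 0.042 0.089] 0.42 [316. 220.]
top heater [ 0.471 -0.256  0.05 ] 0.67 [419. 237.]
top heater [ 0.49  -0.51   0.051] 0.58 [507. 229.]
top foot_grip [ 0.44  -0.071  0.092] 0.7 [357. 249.]
top foot_grip [ 0.472 -0.257  0.052] 0.35 [420. 237.]
top pad_top [ 0.562 -0.048  0.117] 0.45 [348. 205.]
top vial_mid [0.572 0.026 0.118] 0.59 [321. 202.]
top vial_mid [0.399 0.362 0.031] 0.15 [208. 265.]
top bubble_top [0.52  0.046 0.09 ] 0.17 [315. 221.]
```

View pics/w1.png

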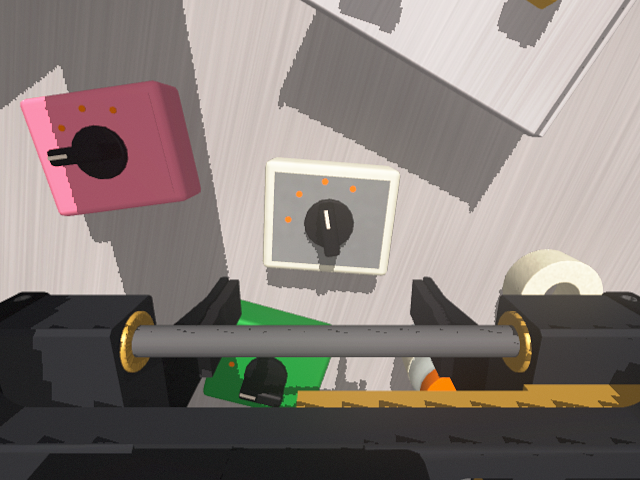

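The wrist picture shows the white box centred at (330,215), with the knob bar's mark running from (325,211) to (328,229).

```bash
python3 - <<'E'
from h import *
a=cv2.imread("pics/w1.png")
p,q=ray("wrist",325,210,.092),ray("wrist",328,229,.092);print(p,q,np.degrees(np.arctan2(*(p-q)[1::-1])))
# box top corners
for u,v in [(267,160),(399,168),(385,273),(264,266)]: print(ray("wrist",u,v,.05))
c=[ray("wrist",u,v,.05) for u,v in [(267,160),(399,168),(385,273),(264,266)]];print(np.mean(c,0))
cv2.imwrite("pics/c2.png",cv2.resize(a[190:270,290:370],None,fx=7,fy=7,interpolation=cv2.INTER_CUBIC))
print(proj("wrist",[.4615,-.279,.092]),proj("wrist",[.4615,-.279,.058]))
E
```

```text
[ 0.4541455  -0.26523296  0.092     ] [ 0.4611979  -0.28070396  0.092     ] 114.50568814139112
[ 0.39141278 -0.24280832  0.05      ]
[ 0.51272514 -0.21631815  0.05      ]
[ 0.53399695 -0.32101479  0.05      ]
[ 0.41226785 -0.34727227  0.05      ]
[ 0.46260068 -0.28185338  0.05      ]
[328.87310128 227.26379459] [328.54142821 218.03412511]
```

View pics/c2.png

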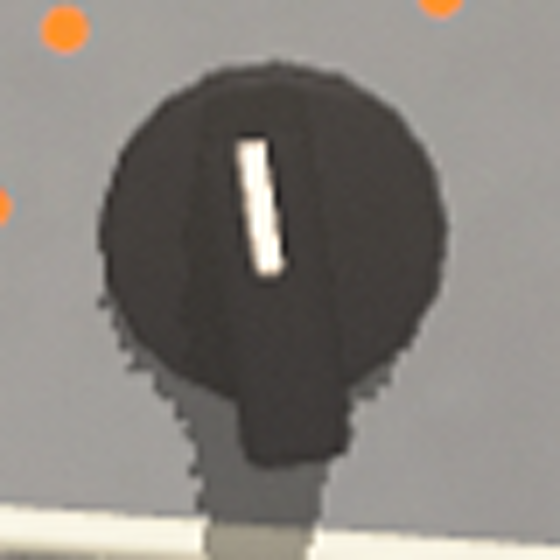

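Call:
{"method": "send_rows", "body": {"moves": [[[0,0,0,-0.1,0.3,3,1],[0,0,-8.5,0,0,3,1],[0,0,0,0,0,3,1],[0,0,0,0,0,3,1],[0,0,0,0,0,1,1]]]}}

```text
time_s: 3.7
position: [0.4608, -0.2796, 0.09]
tcp_rot: [[-0.41, 0.912, -0.004], [0.912, 0.41, 0.004], [0.005, -0.002, -1.0]]
force: [-1.5, 0.7, -0.0]
opening: 0.999
```

Call:
{"method": "send_rows", "body": {"moves": [[[0,0,0,0,0,1,1],[0,0,0,0,0,1,1],[0,0,0,0,0,0.6,1],[0,0,0,0,0,0,1],[0,0,0,0,0,0,1]]]}}

```text
time_s: 4.2
position: [0.4626, -0.2811, 0.067]
tcp_rot: [[-0.41, 0.912, 0.001], [0.912, 0.41, -0.001], [-0.001, 0.0, -1.0]]
force: [-0.3, -0.4, -0.9]
opening: 1.0
```

Call:
{"method": "send_rows", "body": {"moves": [[[0,0,0,0,0,0,-1],[0,0,0,0,0,0,-1],[0,0,0,0,0,0,-1],[0,0,0,0,0,0,-1],[0,0,0,0,0,0,-1]]]}}

```text
time_s: 4.7
position: [0.4623, -0.2808, 0.0666]
tcp_rot: [[-0.41, 0.912, 0.0], [0.912, 0.41, -0.0], [-0.0, 0.0, -1.0]]
force: [-0.8, -0.2, -0.1]
opening: 0.629
```

Call:
{"method": "send_rows", "body": {"moves": [[[0,0,0,0,0,0,-1],[0,0,0,0,0,0,-1],[0,0,0,0,0,0,-1],[0,0,0,0,0,0,-1],[0,0,0,0,0,0,-1]]]}}

```text
time_s: 5.2
position: [0.4623, -0.2808, 0.0665]
tcp_rot: [[-0.41, 0.912, -0.0], [0.912, 0.41, 0.0], [0.0, -0.0, -1.0]]
force: [0.8, -0.3, -0.5]
opening: 0.172
```

Call:
{"method": "send_rows", "body": {"moves": [[[0,0,0,0,0,0,-1],[0,0,0,0,0,0,-1],[0,0,-6,0,0,0,-1],[0,0,-6,0,0,0,-1],[0,0,-6,0,0,0,-1]]]}}

```text
time_s: 5.7
position: [0.4613, -0.2814, 0.0665]
tcp_rot: [[-0.676, 0.737, -0.002], [0.737, 0.676, -0.001], [0.001, -0.002, -1.0]]
force: [-4.9, -2.5, 0.8]
opening: 0.159
```

Call:
{"method": "send_rows", "body": {"moves": [[[0,0,-6,0,0,0,-1],[0,0,-6,0,0,0,-1],[0,0,-5,0,0,0,-1],[0,0,0,0,0,0,-1],[0,0,0,0,0,0,-1]]]}}

```text
time_s: 6.2
position: [0.4607, -0.2821, 0.0665]
tcp_rot: [[-0.86, 0.51, -0.003], [0.51, 0.86, -0.002], [0.002, -0.003, -1.0]]
force: [-4.8, -4.6, 1.1]
opening: 0.155
```

```bash
cat > st.py <<'E'
from h import *
s=readout.read_state();R=s["tcp_rot"];print(s["time_s"],np.round(s["position"],4),"yaw",np.degrees(np.arctan2(R[1][0],R[0][0])),"F",np.round(s["force"],2),"M",np.round(s["moment"],3),s["opening"],np.round(s["joint_positions"],1))
E
python3 st.py
```

```text
6.2 [ 0.4607 -0.2821  0.0665] yaw 149.3214938520343 F [-4.79 -4.58  1.15] M [-0.83   0.869  0.07 ] 0.15505723828820472 [ -43.2   37.3  101.4   -0.3   41.3 -102.4]
```

Call:
{"method": "send_rows", "body": {"moves": [[[0,0,-3,0,0,0,-1],[0,0,-3,0,0,0,-1],[0,0,-3,0,0,0,-1],[0,0,-3,0,0,0,-1],[0,0,0,0,0,0,-1]]]}}

```text
time_s: 6.7
position: [0.4605, -0.2827, 0.0666]
tcp_rot: [[-0.948, 0.319, -0.003], [0.319, 0.948, -0.002], [0.002, -0.003, -1.0]]
force: [-7.5, -6.5, 0.4]
opening: 0.156
```

```bash
python3 st.py
```

```text
6.7 [ 0.4605 -0.2827  0.0666] yaw 161.39432592441293 F [-7.51 -6.55  0.39] M [-1.115  1.065  0.019] 0.15630540310411664 [ -43.3   37.3  101.4   -0.3   41.3 -114.4]
```

Call:
{"method": "send_rows", "body": {"moves": [[[0,0,-3,0,0,0,-1],[0,0,-3,0,0,0,-1],[0,0,-3,0,0,0,-1],[0,0,0,0,0,0,-1],[0,0,0,0,0,0,-1]]]}}

```text
time_s: 7.2
position: [0.4603, -0.2831, 0.0666]
tcp_rot: [[-0.986, 0.167, -0.003], [0.167, 0.986, -0.003], [0.003, -0.004, -1.0]]
force: [-8.5, -9.1, 0.4]
opening: 0.162
```

```bash
python3 st.py
```

```text
7.2 [ 0.4603 -0.2831  0.0666] yaw 170.36181140933724 F [-8.55 -9.06  0.42] M [-1.272  1.232 -0.043] 0.16183006128621066 [ -43.3   37.3  101.4   -0.4   41.3 -123.4]
```

Call:
{"method": "send_rows", "body": {"moves": [[[0,0,0,0.15,-0.25,0,-1],[0,0,-3,0,0,0,-1],[0,0,-3,0,0,0,-1],[0,0,0,0,0,0,-1],[0,0,0,0,0,0,-1]]]}}

```text
time_s: 7.7
position: [0.4602, -0.2835, 0.0666]
tcp_rot: [[-0.998, 0.066, -0.0], [0.066, 0.998, -0.001], [0.0, -0.001, -1.0]]
force: [-1.8, -3.7, -0.1]
opening: 0.159
```

```bash
python3 st.py; python3 - <<'E'
from h import *
a=capture("wrist")
cv2.imwrite("pics/w2.png",cv2.resize(a[170:350,220:460],None,fx=3,fy=3,interpolation=cv2.INTER_CUBIC))
E
```

```text
7.7 [ 0.4602 -0.2835  0.0666] yaw 176.20133254119543 F [-1.78 -3.72 -0.14] M [-0.513  0.414  0.062] 0.1591777160866297 [-4.350e+01  3.730e+01  1.014e+02 -1.000e-01  4.120e+01 -1.296e+02]
```

View pics/w2.png

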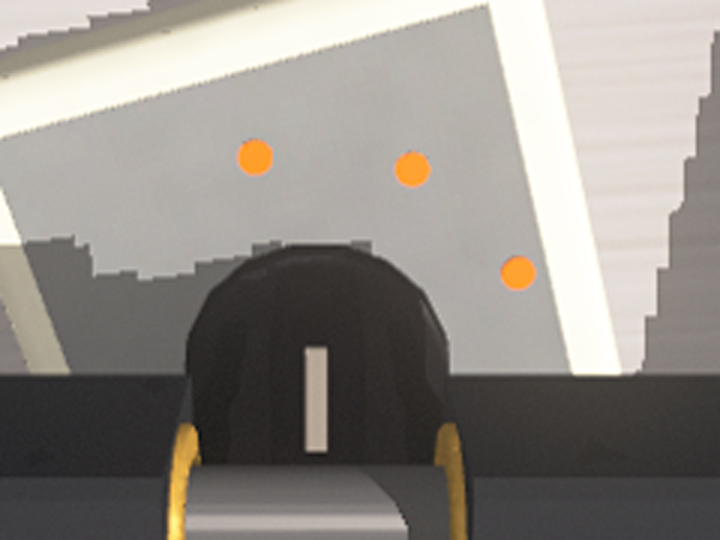

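The bar is still square in the jaws with the mark at (315,400), so the knob follows without slip. I'll keep turning until the torque rises.

Call:
{"method": "send_rows", "body": {"moves": [[[0,0,-3,0,-0.1,0,-1],[0,0,-3,0,0,0,-1],[0,0,-3,0,0,0,-1],[0,0,0,0,0,0,-1],[0,0,0,0,0,0,-1]]]}}

```text
time_s: 8.25
position: [0.4602, -0.2841, 0.0665]
tcp_rot: [[-0.996, -0.09, -0.0], [-0.09, 0.996, -0.0], [0.0, -0.0, -1.0]]
force: [-2.9, -2.5, -0.4]
opening: 0.156
```

```bash
python3 st.py
```

```text
8.25 [ 0.4602 -0.2841  0.0665] yaw -174.83782948850566 F [-2.86 -2.55 -0.37] M [-0.368  0.376  0.02 ] 0.1562152399585862 [ -43.5   37.3  101.4   -0.    41.3 -138.7]
```

Call:
{"method": "send_rows", "body": {"moves": [[[0,0,-3,0,0,0,-1],[0,0,-3,0,0,0,-1],[0,0,-2,0,0,0,-1],[0,0,0,0,0,0,-1],[0,0,0,0,0,0,-1]]]}}

```text
time_s: 8.75
position: [0.4602, -0.2844, 0.0666]
tcp_rot: [[-0.974, -0.225, 0.0], [-0.225, 0.974, -0.0], [-0.0, -0.0, -1.0]]
force: [-2.2, -3.5, -0.8]
opening: 0.163
```

```bash
python3 st.py
```

```text
8.75 [ 0.4602 -0.2844  0.0666] yaw -167.01551596941624 F [-2.19 -3.5  -0.81] M [-0.588  0.495 -0.641] 0.16305842304467594 [ -43.6   37.3  101.4    0.    41.3 -146.6]
```

Call:
{"method": "send_rows", "body": {"moves": [[[0,0,-1,0,0,0,-1],[0,0,0,0,0,0,-1],[0,0,0,0,0,0,-1],[0,0,1.5,0,0,0,-1],[0,0,0,0,0,0,-1]]]}}

```text
time_s: 9.25
position: [0.4603, -0.2844, 0.0666]
tcp_rot: [[-0.976, -0.219, 0.0], [-0.219, 0.976, -0.001], [-0.0, -0.001, -1.0]]
force: [-3.6, -5.3, -1.8]
opening: 0.162
```

Call:
{"method": "send_rows", "body": {"moves": [[[0,0,0,0,0,0,0.6],[0,0,0,0,0,0,0.6],[0,0,0,0,0,0,0.6],[0,0,0,0,0,0,0.6],[0,0,0,0,0,-1,0.6]]]}}

```text
time_s: 9.75
position: [0.4596, -0.283, 0.0759]
tcp_rot: [[-0.975, -0.221, -0.002], [-0.221, 0.975, 0.002], [0.002, 0.003, -1.0]]
force: [0.2, 0.4, 1.2]
opening: 0.528
```

Call:
{"method": "send_rows", "body": {"moves": [[[0,0,0,0,0,-3,1],[0,0,0,0,0,-4,1],[0,0,0,0,0,-4,1],[0,0,0,0,0,-4,1],[0,0,0,0,0,-2,1]]]}}

```text
time_s: 10.25
position: [0.4615, -0.2849, 0.2512]
tcp_rot: [[-0.975, -0.221, 0.005], [-0.221, 0.975, -0.005], [-0.004, -0.006, -1.0]]
force: [0.8, -0.0, -0.0]
opening: 0.956
```

```bash
python3 st.py; python3 - <<'E'
from h import *
a=capture("wrist")
cv2.imwrite("pics/w3.png",a)
E
```

```text
10.25 [ 0.4615 -0.2849  0.2512] yaw -167.24734212562853 F [ 0.77 -0.02 -0.04] M [ 0.111 -0.199 -0.022] 0.955941401715799 [ -43.5   21.7   92.3    0.    65.5 -146.3]
```

View pics/w3.png

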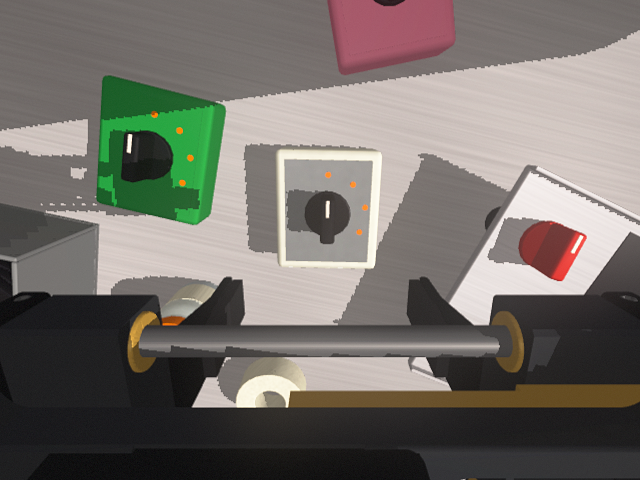

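The thermostat mark now points along the box at its first dot (328,175), so the stop is reached (yaw 193°, box about 12°+180°). Next I'll read the bubble from the top and side cameras.

```bash
python3 - <<'E'
from h import *
t=capture("top")
S=[]
for c in ["side"]:
  s=capture(c);cv2.imwrite("pics/s1.png",s)
  for th in ["foot_grip","pad_top","vial_mid","bubble_top"]:
    for r in spot_in(c,th)[:1]: print(c,th,np.round(r["location"],3),round(r["p"],2),np.round(proj(c,r["location"])))
a=cv2.resize(t[185:265,270:370],(500,400),interpolation=cv2.INTER_CUBIC)
b=cv2.resize(s,(300,225));v=np.round(proj("side",[.57,.03,.12])).astype(int);print(v)
d=s[max(0,v[1]-40):v[1]+40,max(0,v[0]-70):v[0]+70];d=cv2.resize(d,(300,171),interpolation=cv2.INTER_CUBIC)
cv2.imwrite("pics/c3.png",np.hstack([a,np.vstack([b,d,np.zeros((4,300,3),np.uint8)])]))
E
```

```text
side foot_grip [ 0.436 -0.067  0.102] 0.7 [345. 230.]
side pad_top [0.566 0.037 0.105] 0.32 [286. 233.]
side vial_mid [0.565 0.048 0.11 ] 0.58 [285. 233.]
side bubble_top [ 0.555 -0.042  0.118] 0.73 [305. 218.]
[287 226]
```

View pics/c3.png

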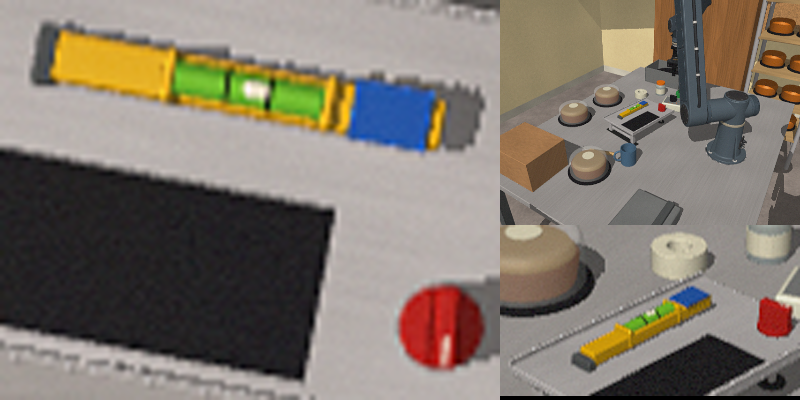

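The bubble's midpoint shows at about (256,90) and the black lines at about 231 and 274. The sprung reading is then about -2 mm, or about +16 mm pressed, so roughly 1.3 rad clockwise is needed. Now to the red knob.

Call:
{"method": "send_rows", "body": {"moves": [[[0,0,0,-0.4,4.2,0,1],[0,0,0,-0.4,4.2,0,1],[0,0,0,-0.4,4.2,0,1],[0,0,0,-0.4,4.2,0,1],[0,0,0,-0.5,4.2,0,1]]]}}

```text
time_s: 11.1
position: [0.4332, -0.0727, 0.2452]
tcp_rot: [[-0.976, -0.22, -0.003], [-0.22, 0.976, 0.001], [0.003, 0.002, -1.0]]
force: [0.5, 1.3, -1.0]
opening: 0.998
```

Call:
{"method": "send_rows", "body": {"moves": [[[0,0,7,0,0,0,1],[0,0,7,0,0,0,1],[0,0,6,0,0,0,1],[0,0,0,0,0,0,1],[0,0,0,0,0,0,1]]]}}

```text
time_s: 11.6
position: [0.434, -0.0744, 0.2457]
tcp_rot: [[-0.992, 0.124, -0.002], [0.124, 0.992, 0.001], [0.002, 0.001, -1.0]]
force: [-0.0, 0.7, -0.2]
opening: 0.996
```

```bash
python3 st.py; python3 - <<'E'
from h import *
a=capture("wrist");cv2.imwrite("pics/w4.png",a)
for r in regions_of("wrist","foot_grip")[:1]: print(r["p"],r["mask"].sum())
h=cv2.cvtColor(a,cv2.COLOR_BGR2HSV);k=(((h[...,0]<6)|(h[...,0]>174))&(h[...,1]>150)&(h[...,2]>60)).astype(np.uint8)
n,l,st,ce=cv2.connectedComponentsWithStats(k);i=1+st[1:,4].argmax();print(st[i],ce[i])
x,y,w,hh,_=st[i]
print(x,y,w,hh)
P=proj("wrist",[.436,-.0745,.112]);print(P,proj("wrist",[.436,-.0745,.144]))
cv2.imwrite("pics/c4.png",cv2.resize(a[y-20:y+hh+20,x-20:x+w+20],None,fx=5,fy=5,interpolation=cv2.INTER_CUBIC));print(x-20,y-20)
E
```

```text
11.6 [ 0.434  -0.0744  0.2457] yaw 172.8526958935871 F [-0.03  0.71 -0.17] M [ 0.061 -0.15   0.052] 0.9963677394712924 [ -24.3   14.1  105.6   -0.    60.4 -107.2]
0.89 2204
[ 301  203   50   60 1856] [326.30711207 230.53340517]
301 203 50 60
[326.18791818 230.02172418] [326.26713752 240.77930136]
281 183
```

View pics/c4.png

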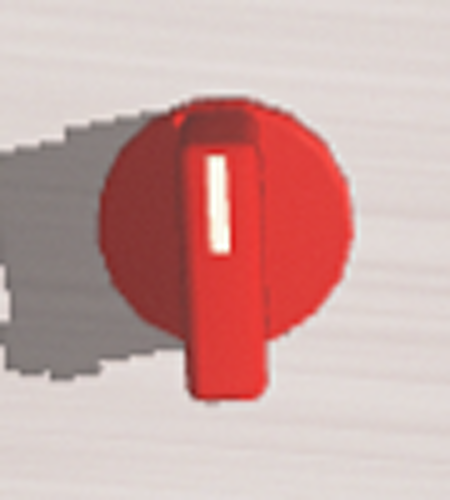

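The red bar is square to the jaws to within about 2° and centred under the tool at about (326,238). I'll descend and grip.

Call:
{"method": "send_rows", "body": {"moves": [[[0,0,-1.8,0,0,3,1],[0,0,0,0,0,3,1],[0,0,0,0,0,3,1],[0,0,0,0,0,1.5,1],[0,0,0,0,0,1,1]]]}}

```text
time_s: 12.2
position: [0.4338, -0.0744, 0.1301]
tcp_rot: [[-0.995, 0.095, -0.002], [0.095, 0.995, 0.001], [0.002, 0.001, -1.0]]
force: [0.2, 0.6, -0.6]
opening: 1.003
```

Call:
{"method": "send_rows", "body": {"moves": [[[0,0,0,0,0,1,1],[0,0,0,0,0,0.1,1],[0,0,0,0,0,0,-1],[0,0,0,0,0,0,-1],[0,0,0,0,0,0,-1]]]}}

```text
time_s: 12.7
position: [0.435, -0.0748, 0.1212]
tcp_rot: [[-0.995, 0.095, 0.002], [0.095, 0.995, -0.001], [-0.002, -0.001, -1.0]]
force: [1.0, 0.6, 0.3]
opening: 0.813
```

Call:
{"method": "send_rows", "body": {"moves": [[[0,0,0,0,0,0,-1],[0,0,0,0,0,0,-1],[0,0,0,0,0,0,-1],[0,0,0,0,0,0,-1],[0,0,0,0,0,0,-1]]]}}

```text
time_s: 13.2
position: [0.4345, -0.0745, 0.1206]
tcp_rot: [[-0.995, 0.095, 0.0], [0.095, 0.995, -0.0], [-0.0, -0.0, -1.0]]
force: [-0.2, 0.2, -0.4]
opening: 0.358
```

Call:
{"method": "send_rows", "body": {"moves": [[[0,0,0,0,0,0,-1],[0,0,0,0,0,0,-1],[0,0,0,0,0,0,-1],[0,0,0,0,0,0,-1],[0,0,0,0,0,0,-1]]]}}

```text
time_s: 13.7
position: [0.4345, -0.0748, 0.1205]
tcp_rot: [[-0.995, 0.095, -0.0], [0.095, 0.995, -0.0], [0.0, -0.0, -1.0]]
force: [-1.2, -2.3, 0.8]
opening: 0.152
```

```bash
python3 st.py
```

```text
13.7 [ 0.4345 -0.0748  0.1205] yaw 174.55063562867804 F [-1.21 -2.29  0.8 ] M [-0.176 -0.01   0.139] 0.1523003792635114 [ -24.3   26.6  113.6   -0.    39.8 -108.9]
```

Call:
{"method": "send_rows", "body": {"moves": [[[0,0,5,0,0,-0.04,-1],[0,0,5,0,0,-0.04,-1],[0,0,5,0,0,-0.04,-1],[0,0,5,0,0,-0.04,-1],[0,0,5,0,0,-0.04,-1]]]}}

```text
time_s: 14.2
position: [0.4348, -0.0731, 0.1224]
tcp_rot: [[-0.859, 0.511, 0.001], [0.511, 0.859, 0.003], [0.001, 0.003, -1.0]]
force: [3.7, 5.4, -2.3]
opening: 0.158
```

```bash
python3 st.py
```

```text
14.2 [ 0.4348 -0.0731  0.1224] yaw 149.2595885298192 F [ 3.73  5.35 -2.27] M [ 1.244 -0.688  0.174] 0.1578654617456301 [-24.2  26.4 113.5   0.2  40.1 -83.7]
```

Call:
{"method": "send_rows", "body": {"moves": [[[0,0,5,0,0,-0.04,-1],[0,0,5,0,0,-0.04,-1],[0,0,5,0,0,-0.04,-1],[0,0,5,0,0,-0.04,-1],[0,0,0,0,0,0,-1]]]}}

```text
time_s: 14.7
position: [0.4357, -0.0719, 0.1239]
tcp_rot: [[-0.633, 0.774, 0.003], [0.774, 0.633, 0.005], [0.002, 0.005, -1.0]]
force: [6.3, 10.9, -3.4]
opening: 0.155
```

```bash
python3 st.py
```

```text
14.7 [ 0.4357 -0.0719  0.1239] yaw 129.27864207215276 F [ 6.27 10.94 -3.42] M [ 1.938 -1.156  0.128] 0.15547598767552007 [-24.2  26.2 113.4   0.5  40.4 -63.8]
```

Call:
{"method": "send_rows", "body": {"moves": [[[0,0,0,0.15,0.25,0,-1],[0,0,6,0,0,-0.04,-1],[0,0,6,0,0,-0.04,-1],[0,0,6,0,0,-0.04,-1],[0,0,6,0,0,-0.04,-1]]]}}

```text
time_s: 15.2
position: [0.4371, -0.0706, 0.1257]
tcp_rot: [[-0.262, 0.965, 0.004], [0.965, 0.262, 0.002], [0.001, 0.004, -1.0]]
force: [6.6, 7.3, -3.4]
opening: 0.153
```

Call:
{"method": "send_rows", "body": {"moves": [[[0,0,4,0,0,-0.03,-1],[0,0,0,0,0,0,-1],[0,0,0,0,0,0,-1],[0,0,0,0,0,0,-1],[0,0,0,0,0,0,-1]]]}}

```text
time_s: 15.7
position: [0.4374, -0.0705, 0.126]
tcp_rot: [[-0.198, 0.98, 0.004], [0.98, 0.198, 0.002], [0.001, 0.005, -1.0]]
force: [6.8, 7.3, -5.0]
opening: 0.154
```

```bash
python3 st.py; python3 - <<'E'
from h import *
a=capture("wrist");cv2.imwrite("pics/w5.png",a)
t=capture("top");cv2.imwrite("pics/t5.png",t)
for c in ["wrist","top"]:
  for th in ["foot_grip","pad_top","vial_mid","bubble_top"]:
    for r in spot_in(c,th)[:1]: print(c,th,np.round(r["location"],3),round(r["p"],2),np.round(proj(c,r["location"])))
E
```

```text
15.7 [ 0.4374 -0.0705  0.126 ] yaw 101.39586784962945 F [ 6.83  7.32 -4.97] M [ 1.318 -1.067  0.124] 0.153819095029231 [-23.8  26.  113.1   0.3  40.6 -35.5]
wrist foot_grip [ 0.436 -0.06   0.116] 0.67 [328. 269.]
wrist pad_top [ 0.554 -0.046  0.117] 0.84 [548. 286.]
wrist vial_mid [ 0.556 -0.01   0.12 ] 0.71 [581. 223.]
wrist bubble_top [0.57  0.016 0.125] 0.82 [639. 180.]
top pad_top [ 0.563 -0.045  0.122] 0.57 [347. 204.]
top vial_mid [0.573 0.028 0.12 ] 0.96 [321. 201.]
```

Call:
{"method": "send_rows", "body": {"moves": [[[0,0,0,0,0,0,0.5],[0,0,0,0,0,0,0.5],[0,0,0,0,0,0,0.5],[0,0,0,0,0,0,0.5],[0,0,0,0,0,0,0.5]]]}}

```text
time_s: 16.7
position: [0.4353, -0.0719, 0.1261]
tcp_rot: [[-0.2, 0.98, -0.0], [0.98, 0.2, 0.0], [0.0, -0.0, -1.0]]
force: [2.0, 0.0, -0.2]
opening: 0.525
```

Call:
{"method": "send_rows", "body": {"moves": [[[0,0,0,0,0,-1,0.5],[0,0,0,0,0,-3,0.5],[0,0,0,0,0,-4,0],[0,0,0,0,0,-3,-1],[0,0,0,0,0,0,-1]]]}}

```text
time_s: 17.2
position: [0.4382, -0.073, 0.2405]
tcp_rot: [[-0.2, 0.98, 0.01], [0.98, 0.2, -0.004], [-0.006, 0.008, -1.0]]
force: [1.2, 0.6, -0.1]
opening: 0.556
```

```bash
python3 st.py; cat > blue.py <<'E'
from h import *
for c in ["wrist","top"]:
    m=camera_model(c);a=capture(c);h=cv2.cvtColor(a,cv2.COLOR_BGR2HSV)
    k=((abs(h[...,0].astype(int)-110)<12)&(h[...,1]>150)&(h[...,2]>70)).astype(np.uint8)
    n,l,st,ce=cv2.connectedComponentsWithStats(k)
    for i in 1+np.argsort(-st[1:,4])[:2]: print(c,st[i],ce[i],ray(c,*ce[i],.130,m)[:2])
    for th in ["pad_top","vial_mid","bubble_top"]:
      for r in spot_in(c,th)[:1]: print(c,th,np.round(r["location"],3),round(r["p"],2),np.round(proj(c,r["location"]),1))
    if c=="top": x,y=round(proj("top",[.565,.0,.12])[0]),round(proj("top",[.565,.0,.12])[1]);A=cv2.resize(a[y-33:y+33,x-50:x+50],(500,330),interpolation=cv2.INTER_CUBIC)
    else: B=cv2.resize(a,(640,480))[:240]
A=cv2.copyMakeBorder(A,0,0,0,140,cv2.BORDER_CONSTANT);cv2.imwrite("pics/c6.png",np.vstack([A,B]))
E
python3 blue.py
```

```text
17.2 [ 0.4382 -0.073   0.2405] yaw 101.53368920334145 F [ 1.19  0.61 -0.13] M [ 0.023 -0.129  0.007] 0.5558491215368495 [-23.9  14.5 106.   -0.   58.8 -35.5]
wrist [ 440  198   59   60 1935] [468.97364341 227.96124031] [ 0.55188964 -0.0448384 ]
wrist pad_top [ 0.461 -0.272  0.059] 0.67 [312.3 384.6]
wrist vial_mid [0.566 0.043 0.117] 0.55 [523.6 123.5]
wrist bubble_top [0.57  0.01  0.127] 0.68 [520.9 169.7]
top [340 201  17  13 173] [347.34682081 207.07514451] [ 0.55506728 -0.04475093]
top pad_top [ 0.564 -0.046  0.121] 0.63 [347.5 204.3]
top vial_mid [ 0.465 -0.28   0.06 ] 0.46 [428.4 239.1]
top bubble_top [0.52  0.485 0.092] 0.52 [158.7 224.1]
```

View pics/c6.png

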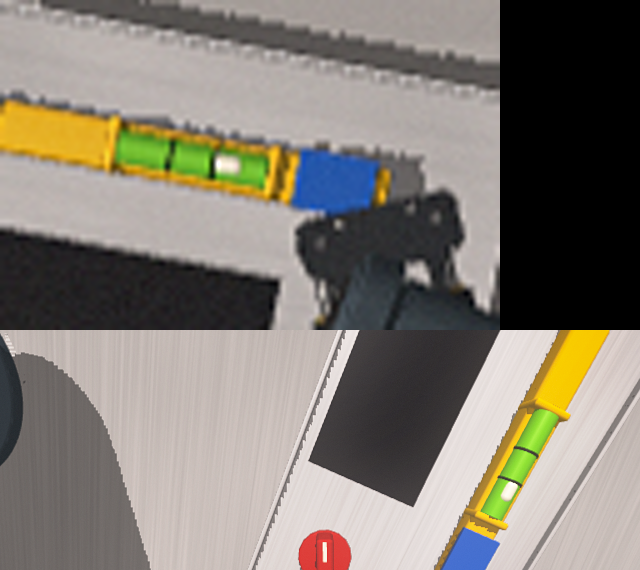

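The bubble sits just right of the right line, at about -18 to -20 mm sprung, so near zero when pressed. The pad is at about (0.554,-0.045). I'll go and press it.

Call:
{"method": "send_rows", "body": {"moves": [[[0,0,0,0.1,3,0,-1],[0,0,0,0.1,3,0,-1],[0,0,0,0.1,3,0,-1],[0,0,0,0,3.1,0,-1],[0,0,0,0,0,0,-1]]]}}

```text
time_s: 18.1
position: [0.5571, -0.0444, 0.2352]
tcp_rot: [[-0.201, 0.98, 0.003], [0.98, 0.201, -0.0], [-0.001, 0.003, -1.0]]
force: [-0.4, 1.0, -0.1]
opening: 0.007
```

Call:
{"method": "send_rows", "body": {"moves": [[[0,0,0,0,0,3,-1],[0,0,0,0,0,3,-1],[0,0,0,0,0,2,-1],[0,0,0,0,0,1,-1],[0,0,0,0,0,0.5,-1]]]}}

```text
time_s: 18.6
position: [0.5522, -0.0446, 0.1398]
tcp_rot: [[-0.2, 0.98, -0.003], [0.98, 0.2, 0.001], [0.001, -0.003, -1.0]]
force: [0.9, 0.7, 0.0]
opening: 0.003
```

```bash
python3 st.py
```

```text
18.6 [ 0.5522 -0.0446  0.1398] yaw 101.51704556922017 F [0.92 0.73 0.01] M [-0.032 -0.112 -0.033] 0.0030653758931777947 [-16.2  31.3  96.7  -0.   52.1 -27.7]
```

Call:
{"method": "send_rows", "body": {"moves": [[[0,0,0,0,0,0.3,-1],[0,0,0,0,0,0.2,-1],[0,0,0,0,0,0.2,-1],[0,0,0,0,0,0.1,-1],[0,0,0,0,0,0.1,-1]]]}}

```text
time_s: 19.1
position: [0.5537, -0.0447, 0.1325]
tcp_rot: [[-0.2, 0.98, 0.001], [0.98, 0.2, -0.0], [-0.0, 0.001, -1.0]]
force: [-0.6, -0.2, 0.1]
opening: 0.008
```

Call:
{"method": "send_rows", "body": {"moves": [[[0,0,0,0,0,0.1,-1],[0,0,0,0,0,0.1,-1],[0,0,0,0,0,0.1,-1],[0,0,0,0,0,0,-1],[0,0,0,0,0,0,-1]]]}}

```text
time_s: 19.6
position: [0.5534, -0.0447, 0.129]
tcp_rot: [[-0.2, 0.98, -0.0], [0.98, 0.2, 0.0], [0.0, -0.0, -1.0]]
force: [-0.1, -0.4, 0.2]
opening: 0.007
```

Call:
{"method": "send_rows", "body": {"moves": [[[0,0,0,0,0,0.1,-1],[0,0,0,0,0,0.1,-1],[0,0,0,0,0,0,-1],[0,0,0,0,0,0,-1],[0,0,0,0,0,0,-1]]]}}

```text
time_s: 20.1
position: [0.5534, -0.0447, 0.1271]
tcp_rot: [[-0.2, 0.98, 0.0], [0.98, 0.2, -0.0], [-0.0, 0.0, -1.0]]
force: [-0.7, 0.3, -0.5]
opening: 0.002
```

Call:
{"method": "send_rows", "body": {"moves": [[[0,0,0,0,0,0.1,-1],[0,0,0,0,0,0.1,-1],[0,0,0,0,0,0,-1],[0,0,0,0,0,0,-1],[0,0,0,0,0,0,-1]]]}}

```text
time_s: 20.6
position: [0.5534, -0.0447, 0.125]
tcp_rot: [[-0.2, 0.98, -0.0], [0.98, 0.2, 0.0], [0.0, -0.0, -1.0]]
force: [-0.3, -0.4, 0.5]
opening: 0.002
```

```bash
python3 st.py; python3 - <<'E'
from h import *
cv2.imwrite("pics/w7.png",capture("wrist"))
E
```

```text
20.6 [ 0.5534 -0.0447  0.125 ] yaw 101.5273545728547 F [-0.28 -0.43  0.49] M [-0.01  -0.146  0.012] 0.002181108826813026 [-16.1  32.6  97.3   0.   50.1 -27.7]
```

View pics/w7.png

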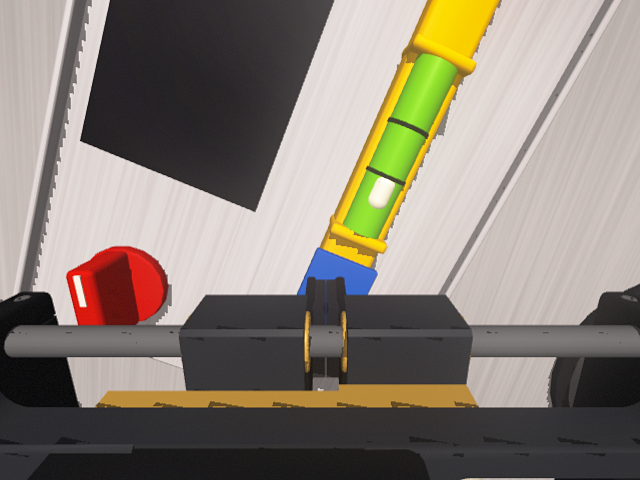

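The fingers are over the pad but not touching it yet, and the bubble at (380,192) is still at its sprung position. I'll continue down.

Call:
{"method": "send_rows", "body": {"moves": [[[0,0,0,0,0,0.1,-1],[0,0,0,0,0,0.1,-1],[0,0,0,0,0,0,-1],[0,0,0,0,0,0,-1],[0,0,0,0,0,0,-1]]]}}

```text
time_s: 21.15
position: [0.5534, -0.0447, 0.123]
tcp_rot: [[-0.2, 0.98, 0.0], [0.98, 0.2, 0.0], [0.0, 0.0, -1.0]]
force: [0.0, -0.4, -0.5]
opening: 0.009
```

Call:
{"method": "send_rows", "body": {"moves": [[[0,0,0,0,0,0.1,-1],[0,0,0,0,0,0.1,-1],[0,0,0,0,0,0,-1],[0,0,0,0,0,0,-1],[0,0,0,0,0,0,-1]]]}}

```text
time_s: 21.65
position: [0.5535, -0.0448, 0.1213]
tcp_rot: [[-0.2, 0.98, 0.0], [0.98, 0.2, -0.0], [-0.0, 0.0, -1.0]]
force: [-0.3, -1.1, 2.5]
opening: 0.005
```

Call:
{"method": "send_rows", "body": {"moves": [[[0,0,0,0,0,0.1,-1],[0,0,0,0,0,0.1,-1],[0,0,0,0,0,0,-1],[0,0,0,0,0,0,-1],[0,0,0,0,0,0,-1]]]}}

```text
time_s: 22.15
position: [0.5536, -0.045, 0.1193]
tcp_rot: [[-0.2, 0.98, 0.0], [0.98, 0.2, -0.001], [-0.001, 0.0, -1.0]]
force: [-1.5, -2.3, 4.3]
opening: 0.005
```

Call:
{"method": "send_rows", "body": {"moves": [[[0,0,0,0,0,0.1,-1],[0,0,0,0,0,0.1,-1],[0,0,0,0,0,0,-1],[0,0,0,0,0,0,-1],[0,0,0,0,0,0,-1]]]}}

```text
time_s: 22.65
position: [0.5535, -0.0452, 0.1176]
tcp_rot: [[-0.2, 0.98, 0.0], [0.98, 0.2, -0.001], [-0.001, 0.0, -1.0]]
force: [-0.9, -2.1, 6.8]
opening: 0.005
```

Call:
{"method": "send_rows", "body": {"moves": [[[0,0,0,0,0,0.1,-1],[0,0,0,0,0,0.1,-1],[0,0,0,0,0,0,-1],[0,0,0,0,0,0,-1],[0,0,0,0,0,0,-1]]]}}

```text
time_s: 23.15
position: [0.5536, -0.0454, 0.1167]
tcp_rot: [[-0.2, 0.98, 0.001], [0.98, 0.2, -0.001], [-0.002, 0.001, -1.0]]
force: [-3.5, -2.4, 13.1]
opening: 0.005
```

```bash
python3 st.py
```

```text
23.15 [ 0.5536 -0.0454  0.1167] yaw 101.55805291429381 F [-3.46 -2.39 13.14] M [-0.396  0.525 -0.057] 0.005375545134278525 [-16.2  33.4  97.7  -0.1  48.9 -27.7]
```

Call:
{"method": "send_rows", "body": {"moves": [[[0,0,0,0,0,0.1,-1],[0,0,0,0,0,0,-1],[0,0,0,0,0,0,-1],[0,0,0,0,0,0,-1],[0,0,0,0,0,0,-1]]]}}

```text
time_s: 23.65
position: [0.5536, -0.0454, 0.1163]
tcp_rot: [[-0.2, 0.98, 0.001], [0.98, 0.2, -0.002], [-0.002, 0.001, -1.0]]
force: [-4.5, -1.5, 17.6]
opening: 0.008
```

Call:
{"method": "send_rows", "body": {"moves": [[[0,0,0,0,0,0,-1],[0,0,0,0,0,0,-1],[0,0,0,0,0,0,-1],[0,0,0,0,0,0,-1],[0,0,0,0,0,0,-1]]]}}

```text
time_s: 24.15
position: [0.5536, -0.0454, 0.1163]
tcp_rot: [[-0.2, 0.98, 0.001], [0.98, 0.2, -0.002], [-0.002, 0.001, -1.0]]
force: [-4.6, -2.3, 17.5]
opening: 0.011
```

Call:
{"method": "send_rows", "body": {"moves": [[[0,0,0,0,0,0,-1],[0,0,0,0,0,0,-1],[0,0,0,0,0,0,-1],[0,0,0,0,0,0,-1],[0,0,0,0,0,0,-1]]]}}

```text
time_s: 24.65
position: [0.5537, -0.0454, 0.1163]
tcp_rot: [[-0.201, 0.98, 0.001], [0.98, 0.201, -0.002], [-0.002, 0.001, -1.0]]
force: [-4.5, -1.9, 17.9]
opening: 0.005
```

Call:
{"method": "send_rows", "body": {"moves": [[[0,0,0,0,0,0,-1],[0,0,0,0,0,0,-1],[0,0,0,0,0,0,-1],[0,0,0,0,0,0,-1],[0,0,0,0,0,0,-1]]]}}

```text
time_s: 25.15
position: [0.5536, -0.0454, 0.1163]
tcp_rot: [[-0.2, 0.98, 0.001], [0.98, 0.2, -0.002], [-0.002, 0.001, -1.0]]
force: [-4.2, -1.9, 17.5]
opening: 0.007
```

```bash
python3 st.py; python3 - <<'E'
from h import *
a=capture("wrist");cv2.imwrite("pics/w8.png",cv2.resize(a[30:280,300:500],None,fx=2.4,fy=2.4,interpolation=cv2.INTER_CUBIC))
for th in ["vial_mid","bubble_top"]:
    for r in spot_in("wrist",th)[:1]: print(th,np.round(r["location"],3),round(r["p"],2),np.round(proj("wrist",r["location"]),1))
E
```

```text
25.15 [ 0.5536 -0.0454  0.1163] yaw 101.56230045233772 F [-4.23 -1.95 17.5 ] M [-0.375  0.711  0.059] 0.006808369857384812 [-16.2  33.4  97.7  -0.1  48.8 -27.7]
vial_mid [0.568 0.04  0.117] 0.74 [397.2 129.4]
bubble_top [0.573 0.037 0.121] 0.88 [408.6 139.9]
```

View pics/w8.png

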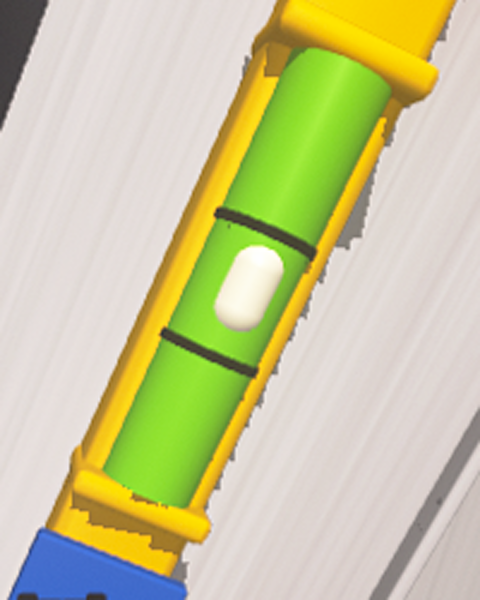

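The lines cross the vial axis at about (266,232) and (210,353), and the bubble's centre is at (249,288), about +1.5 mm. I'll check that it has stopped moving.

Call:
{"method": "send_rows", "body": {"moves": [[[0,0,0,0,0,0,-1],[0,0,0,0,0,0,-1],[0,0,0,0,0,0,-1],[0,0,0,0,0,0,-1],[0,0,0,0,0,0,-1]]]}}

```text
time_s: 25.8
position: [0.5536, -0.0454, 0.1163]
tcp_rot: [[-0.2, 0.98, 0.001], [0.98, 0.2, -0.002], [-0.002, 0.001, -1.0]]
force: [-4.0, -1.6, 18.3]
opening: 0.007
```

Call:
{"method": "send_rows", "body": {"moves": [[[0,0,0,0,0,0,-1],[0,0,0,0,0,0,-1],[0,0,0,0,0,0,-1],[0,0,0,0,0,0,-1],[0,0,0,0,0,0,-1]]]}}

```text
time_s: 26.3
position: [0.5537, -0.0454, 0.1163]
tcp_rot: [[-0.2, 0.98, 0.001], [0.98, 0.2, -0.002], [-0.002, 0.001, -1.0]]
force: [-4.1, -2.8, 18.0]
opening: 0.001
```

```bash
python3 st.py; python3 - <<'E'
from h import *
a=cv2.resize(capture("wrist")[30:280,300:500],None,fx=2.4,fy=2.4,interpolation=cv2.INTER_CUBIC)
b=cv2.imread("pics/w8.png")
for i in (b,a):
    r=i[200:400,190:310]
    g=(r.min(2)>170).astype(np.uint8);n,l,st,ce=cv2.connectedComponentsWithStats(g);k=1+st[1:,4].argmax();c=ce[k]+[190,200]
    o=np.array([238,292.5]);u=np.array([56,-121])/133.3;print(c,st[k,4],(c-o)@u/133.3*24)
    d=(r.max(2)<90);print(np.argwhere(d).mean(0)[::-1]+[190,200],d.sum())
E
```

```text
26.3 [ 0.5537 -0.0454  0.1163] yaw 101.56149511739257 F [-4.1  -2.82 18.02] M [-0.336  0.696  0.002] 0.0008853403006919473 [-16.2  33.4  97.7  -0.1  48.8 -27.7]
[248.32129964 285.81560678] 3601 1.8731223299598654
[248.6761658  279.00194301] 1544
[248.3941323  285.70329366] 3613 1.896986757047685
[248.66515837 279.1512605 ] 1547
```

```bash
python3 -c "
from rig import bot;print(bot.hand_in())"
```

```text
the job is handed in; nothing more can be done
None
```

I turned the thermostat off, levelled the shelf with the red knob, and handed the job in with the closed fingers still pressing the blue pad. Hand-in gave no verdict, so the results below are my own readings.

- **Thermostat:** I turned the knob about 78° anticlockwise until the torque rose sharply to about 0.64 N m. After release, its mark pointed straight along the box at the first dot.
- **Red knob:** I turned it 73° (about 1.27 rad) clockwise, let it go and moved clear. The fingers finished about 120 mm away.
- **Level and bubble:** Pressing force was about 18 N. Resistance rose sharply at the end of travel, so I took the level as flat. The bubble had stopped moving and read about +1.9 mm from midway, inside the 4 mm limit.
- **Disagreements:** The pad was about 10 mm lower than described: first contact was at about 121 mm, against about 131 mm. The camera networks also placed the pad up to 10 mm from my own measurement and sometimes named the wrong object, so I used my own pixel measurements.
- **Not checked:** I did not compare the positions of the cake, jar, label roll, mug and spatula before and after. I saw no contact with any of them.

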